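# Set and lock the spray-air regulator

## Robot

A 7-joint arm with a two-finger parallel gripper is mounted at the origin on the work surface. World frame = base frame: x ahead of the robot, y to its left, z up, the work surface at z = 0. Lengths are in m, angles in rad, forces in N, time in s.
With the tool pointing down it reaches from about 0.425 to 0.875 m from the base axis. Payload 4.7 kg.
Tool frame: the origin (TCP) lies on the centre line of the jaws, within the pads' length; the fingertips stand 19 mm ahead of it and the grasp point (between the pads) is the TCP; z points along the fingers, y is the line along which they close (so a half turn about z gives the same grasp; the last joint's range is limited). The gripper opens to 85 mm and grips with 20 to 120 N. Pads are 22 mm wide; open, the fingers measure 114 mm over their backs; the gripper's body (76 mm by 85 mm) begins 54 mm behind the grasp point. The pads swing forward as they close: fully open they stand 13 mm farther back than shut.
Start: joints at [-1.329, 0.321, -0.07, 1.45, 0.023, 1.371, -0.057], TCP at [0.147, 0.633, 0.217] pointing down, gripper open.
Joint ranges: [-2.86, 2.86], [-0.3, 2.09], [-1.38, 1.24], [0.06, 2.45], [-1.56, 4.7], [0.09, 2.05], [-2.69, 2.69]. Speed limits (rad/s): [2.57, 2.57, 3.14, 3.14, 3.14, 3.14, 3.14].

## Interface

Orientations are given as a 3x3 rotation matrix whose columns are the frame's x, y, z axes.
In Python, from rig import * gives the robot as it stands.
- The arm moves only by the tool arm_command, never from a script. Its argument "increments" is a list of rows, each a list of 3 entries, a list of its own where there are three numbers: the finger opening in cm, from 0 to 8.54, then the shift along the tool's x, y, z in cm, then the turn, a rotation vector about the tool's x, y, z in degrees. A call has 1 to 12 rows; each row shifts and turns the commanded pose from where the row before left it, along the tool's axes as they then stand; what a row does not reach is not made up. A row lasts 1/12 s, in which the tool goes at most 41.7 mm and 7.16 degrees, less where a joint would pass 70% of its speed; a pose out of reach is approached as far as the arm can. A call is refused whole if a number of a shift passes 4.17 or a number of a turn 7.16, either way. A call with a gripper value outside its range is refused whole. The fingers move at their own pace and stop on an object; "grip_force" is the grip in N (left out, the last holds). Time passes only in rows, so rows that do not move let the fingers close. It gives the time, the measured TCP pose, the force, the opening and the grip force at its end, in the units of the state.
- read_state(): the state, without advancing time (a new reading comes with each control period).
- camera(name): name is "scene" or "top"; returns a dict with "color" (480x640x3 uint8, blue, green, red), "K" (3x3 intrinsics, pixels), "R" (3x3) and "t" (3): a world point X has camera coordinates R X + t. Camera axes: x right, y down, z forward; pixel columns grow to the right and rows downward; lengths in m; the calibration is good to about 2 mm. A picture is of the moment at which its call begins. There is no depth.
- hand_in(): hands the job in; it is judged then, once.
The state is a dict: "clock": time; "q": joint angles; "dq": joint speeds; "joint_efforts": joint torques, N m; "eef_pos": TCP position; "orientation": TCP orientation; "ft_force": force on the tool from outside, world axes, zero at the start; "torque": the same for the moment, N m; "width": finger opening in m; "grasp_force": force on a finger pad.
Only numpy, scipy, OpenCV 4.12 (cv2) and the standard library are available. Lean on these libraries where they do the work, as an engineer would, in place of code of your own. Each camera call takes 0.05 s, during which the arm holds its last target. There are 200 camera calls.

## Task

On the glaze-spraying bench, turn the wing-shaped knob of the air regulator anticlockwise until its pointer reaches the long raised mark, then pull it straight up, all the way out, so that it locks there, and let go. The catch is worn and engages only somewhere a little past the mark (up to some 20 degrees on, the same way round): feel for it with light pulls while turning on bit by bit, and never haul on the knob while it is blocked. Leave the other regulator's round knob, the pots, the jar and the brush where they are.

Things in the scene. Friction and masses are not known exactly. Their poses are not given: they have to be found in the camera images.
- reg: The air regulator with the wing knob, fixed to the table: dark steel base plate 100 x 100 x 12 mm, aluminium block, then a black round bonnet 100 mm across whose flat top, the dial face, is 112 mm above the table. Origin at the centre of its underside, on the knob's upright axis; z up; its -x axis points to the mark on the dial face.
- knob_grip (a point): Grip point on the knob's axis, at mid height of its wing. The knob is grey plastic: a round skirt 52 mm across, 8 mm high (top 122 mm above the table), and on it a straight upright wing 46 mm long, 18 mm thick and 32 mm high (122 to 154 mm above the table, this point at 138 mm with the knob down). The frame turns with the knob: z up, x along the wing, the pointer end at -x; grip it across y. The wing has flat sides and is best gripped firmly (about 40 N).
- pointer (a point): Tip of the small nose at the pointer end of the wing, 33 mm from the axis, just over the skirt. A thin white line on top of the wing runs from the axis towards this end.
- mark (a point): The long raised white mark on the dial face (12 x 5 mm, the others are thin and short), 41 mm from the knob's axis.
- dial (a joint): Turn of the wing knob, rad: 0 with the pointer exactly at the long mark, growing anticlockwise seen from above. It starts between -1.1 and -0.4 and has stops at -1.6 and 0.7; it turns stiffly (0.05 N m) and stays where it is left. The lock's notch lies at an unknown dial value centred between 0.07 and 0.35 (a little past the mark) and is about 0.09 rad wide (the knob can be pulled out anywhere in that width).
- lift (a joint): How far the wing knob is pulled up, m: 0 down (start), 0.010 fully out, at a solid stop. It slides with 4 N friction and stays where it is left. Away from the notch it is blocked after about 1 mm of pull by the catch plate; in the notch it pulls freely with about 5 N all the way and can then no longer be turned.
- catch (a joint): How far the hidden sprung catch plate inside the bonnet has been forced up by a blocked knob, m: 0 untouched; the spring takes 2.5 N per mm on top of the 4 N friction, so a blocked knob gives a little as one pulls. More than 0.006 (15 N, an upward pull of about 20 N) damages the catch. Turning under a light pull (plate up 1 to 3 mm) is fine: over the notch the plate drops back to 0 and the pull force falls.
- reg2: The other regulator, fixed to the table, not to be touched: base 90 x 90 mm, with a plain round grey knob 60 mm across, its top 107 mm above the table. Origin at the centre of its underside. Which regulator stands left or right varies.
- round_rim (a point): Point on the rim of the other regulator's round knob, on its top edge.
- cup_a: Small cup, 56 mm across, 85 mm high, standing beside the wing-knob regulator; origin under its centre.
- jar: Closed glaze jar, 54 mm across, 75 mm high, standing on the mark side of the wing-knob regulator; origin under its centre.
- brush: Brush 160 mm long lying between the regulators; origin under its middle.
- cup_b: Cup 60 mm across, 95 mm high, at the far side; origin under its centre.
- cup_c: Cup 56 mm across, 90 mm high, at the far side; origin under its centre.
- bowl: Bowl 100 mm across, 45 mm high, at the far side; origin under its centre.
Things that resemble listed ones, but are neither listed nor needed, are in the scene too. Leave any purple or yellow look-alike of the reg alone.

How it is judged:
On the way, in this order (a step that is already met when the one before it is completed fails the run):
1. the wing knob has reached the mark (from 0.05 rad before to 0.43 rad past it) while not yet pulled out (value of joint dial between -0.05 and 0.43 rad and value of joint lift below 0.007 m), for 0.05 s.
2. the wing knob is pulled out into its lock (value of joint lift above 0.0085 m and value of joint dial between 0 and 0.43 rad), for 0.1 s.
At the end, for the whole second after the job is handed in: The wing knob is out by more than 8.5 mm of its 10 mm, its pointer at or just past the long mark (0 to 0.43 rad past), and the catch plate is down (under 1 mm), so that the knob is locked in the notch (all of step 2 and value of joint catch below 0.001 m); the robot touches nothing.
It fails at once if the catch is overloaded: the blocked knob forces its plate up by more than 6 mm (15 N) (value of joint catch above 0.006 m).
It fails at once if the other regulator's round knob is turned (rim moved over 10 mm) (distance of round_rim from where it was at the start of the episode above 0.01 m).
It fails at once if a cup, the bowl, the jar or the brush is moved over 20 mm (distance of any of cup_a, cup_b, cup_c, bowl, jar, brush from where it was at the start of the episode above 0.02 m).
It also fails if it takes over 61 s, if anything falls off the work surface, if the arm or the gripper's body presses on something with over 40 N, if the wrist force passes 120 N, or if a joint passes its speed limit or range.

## Working session

There is one attempt and no reset: what is moved stays moved. The work goes in short steps, Python scripts to look and compute and a tool call to move; the robot and the scene stay as the last step left them, time stands still between calls to the robot, and variables do not carry over. Pictures are saved under pics/ and viewed, at most 10 in all, crops included, and the job is handed in when it is done.

Besides the shell and the picture viewer there is one more tool, called after "Emit:" as a command line: name --argument value ..., lists and objects as JSON in quotes. arm_command: Moves the arm, as the interface text tells. Its arguments: {"type":"object","properties":{"increments":{"type":"array"},"grip_force":{"type":"number"}},"required":["increments"]}

```bash
mkdir -p pics; python3 - <<'E'
from rig import *
import cv2,numpy as np
for n in("top","scene"):
    c=camera(n);cv2.imwrite(f"pics/{n}0.png",c["color"]);np.savez(f"{n}.npz",K=c["K"],R=c["R"],t=c["t"])
    print(n,c["K"].tolist(),(-c["R"].T@c["t"]).round(3))
s=read_state();print(s)
E
```

```text
top [[480.1617401776994, 0.0, 308.89819504547336], [0.0, 480.1617401776994, 245.52716019140794], [0.0, 0.0, 1.0]] [ 0.446 -0.038  1.135]
scene [[562.2126251417325, 0.0, 315.0981390702815], [0.0, 562.2126251417325, 242.03277136817837], [0.0, 0.0, 1.0]] [ 1.074 -0.03   0.928]
{'clock': 0.1, 'q': array([-1.32891066,  0.32178274, -0.07006955,  1.4515928 ,  0.02258285,
        1.37080271, -0.05692562]), 'dq': array([-0.00220161, -0.00273308,  0.00088457, -0.00254949, -0.00031318,
        0.0006938 , -0.00045068]), 'joint_efforts': array([-1.80027660e-04, -4.94881546e+01, -3.84157095e-01, -3.15207303e+01,
        1.29971397e-02,  7.51762855e-03,  1.54323999e-05]), 'eef_pos': array([0.14671627, 0.63268493, 0.2163908 ]), 'orientation': array([[-9.74165516e-01,  2.25834987e-01, -3.24848151e-04],
       [ 2.25835205e-01,  9.74163913e-01, -1.76955819e-03],
       [-8.31728041e-05, -1.79720471e-03, -9.99998382e-01]]), 'ft_force': array([-0.07803637,  0.09693039,  0.0580767 ]), 'torque': array([ 0.03185913, -0.01906416,  0.04124661]), 'grasp_force': 0.0, 'width': 0.0853687406045319}
```

View pics/top0.png

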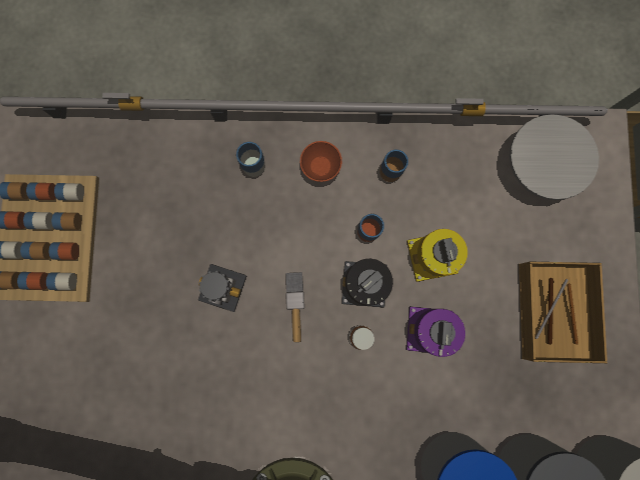

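View pics/scene0.png

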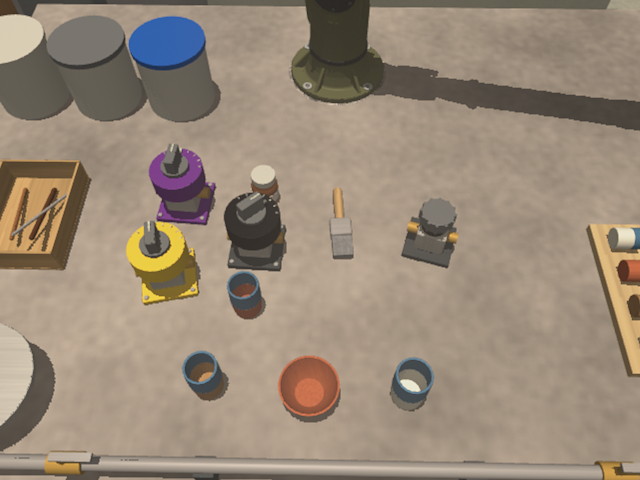

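The top view has image up as +x and left as +y. The black regulator is at about (370,283), the yellow and purple look-alikes are to its right, the jar is at (363,338), cup_a at (371,228) and reg2 at (220,287). Next I'll zoom in on the dial.

```bash
python3 - <<'E'
import cv2,numpy as np
a=cv2.imread("pics/top0.png")[253:313,335:400];b=cv2.imread("pics/scene0.png")[180:245,220:290]
f=lambda i:cv2.resize(i,(400,400*i.shape[0]//i.shape[1]),interpolation=cv2.INTER_CUBIC)
a=f(a);b=f(b);h=min(len(a),len(b));cv2.imwrite("pics/z0.png",cv2.convertScaleAbs(np.hstack([a[:h],b[:h]]),alpha=1.6))
E
```

```text
(no output)
```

View pics/z0.png

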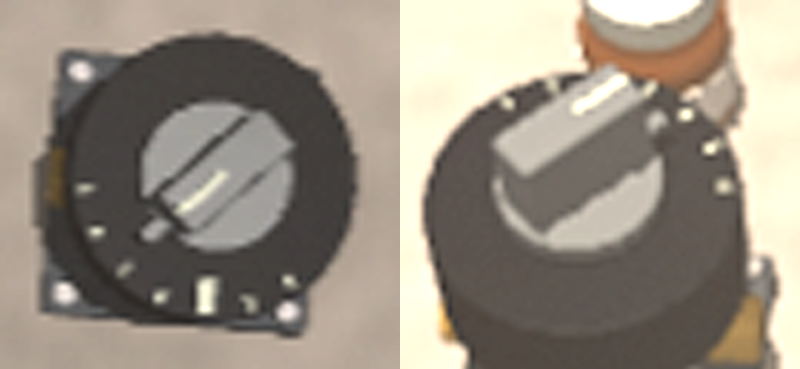

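The crop shows the bonnet circle centred at (214,177), the long mark at (206,296), the nose at (150,232) and the white line running from (228,173) to (182,210), all in crop pixels.

```bash
cat > h.py <<'E'
import numpy as np
def ray(n,u,v,z):
    d=np.load(n+".npz");w=d["R"].T@np.linalg.solve(d["K"],[u,v,1]);c=-d["R"].T@d["t"]
    return c+w*(z-c[2])/w[2]
E
python3 - <<'E'
from h import *
s=400/65
T=lambda x,y,z:ray("top",335+(x+.5)/s-.5,253+(y+.5)/s-.5,z)
c=T(214,177,.112);m=T(206,296,.1125);n=T(150,232,.125);l0=T(228,173,.154);l1=T(182,210,.154);sk=T(218,176,.122)
for k in(c,sk,m,n,l0,l1):print(k.round(4))
an=lambda v:np.degrees(np.arctan2(v[1],v[0]))
print(np.linalg.norm(m-c),np.linalg.norm(n-c),an(m-c),an(n-c),an(l1-l0))
s=400/70
S=lambda x,y,z:ray("scene",220+(x+.5)/s-.5,180+(y+.5)/s-.5,z)
print("scene skirt",S(578,175,.122)); 
top=np.array([S(x,y,.154) for x,y in((493,145),(525,178),(660,98),(612,65))]);print(top.round(4),top.mean(0),an(top[3]-top[0]),an(top[2]-top[1]))
print(S(575,110,.154),S(625,78,.154))
for p in [(363,338,.075),(371,228,.085)]:print(ray("top",*p))
for n_,p in dict(yel=(446,249),pur=(441,333)).items():print(n_,ray("top",*p,.154))
E
```

```text
[ 0.5037 -0.1564  0.112 ]
[ 0.5035 -0.1566  0.122 ]
[ 0.4628 -0.1538  0.1125]
[ 0.4838 -0.1332  0.125 ]
[ 0.5027 -0.1562  0.154 ]
[ 0.4902 -0.141   0.154 ]
0.041002351829154814 0.03317482658082555 176.30910232030976 130.5782091485148 129.57205831676276
scene skirt [ 0.50234846 -0.03392085  0.122     ]
[[ 0.5145 -0.0591  0.154 ]
 [ 0.5264 -0.0494  0.154 ]
 [ 0.4965 -0.0096  0.154 ]
 [ 0.4843 -0.024   0.154 ]] [ 0.50541343 -0.03553474  0.154     ] 130.75601048267836 126.93022182363886
[ 0.50129529 -0.03497675  0.154     ] [ 0.48913993 -0.02010671  0.154     ]
[ 0.38268393 -0.14739804  0.075     ]
[ 0.62321    -0.16269067  0.085     ]
yel [ 0.57075047 -0.3084721   0.154     ]
pur [ 0.40052581 -0.29567768  0.154     ]
```

Emit:
arm_command --increments '[[8.5,[-3.08,-2.13,0],[0,0,0]],[8.5,[-3.08,-2.13,0],[0,0,0]],[8.5,[-3.08,-2.13,0],[0,0,0]],[8.5,[-3.08,-2.13,0],[0,0,0]],[8.5,[-3.08,-2.13,0],[0,0,0]],[8.5,[-3.08,-2.13,0],[0,0,0]],[8.5,[-3.08,-2.13,0],[0,0,0]],[8.5,[-3.08,-2.13,0],[0,0,0]],[8.5,[-3.08,-2.13,0],[0,0,0]],[8.5,[-3.08,-2.13,0],[0,0,0]],[8.5,[-3.08,-2.13,0],[0,0,0]],[8.5,[-3.08,-2.13,0],[0,0,0]]]' --grip_force 40

```text
clock: 1.1
eef_pos: [0.4499, 0.299, 0.2172]
orientation: [[-0.974, 0.226, -0.0], [0.226, 0.974, -0.0], [0.0, -0.0, -1.0]]
ft_force: [-0.1, 1.2, 0.1]
width: 0.0848
grasp_force: 0.0
```

Emit:
arm_command --increments '[[8.5,[-1.29,-3.6,0],[0,0,0]],[8.5,[-1.29,-3.6,0],[0,0,0]],[8.5,[-1.29,-3.6,0],[0,0,0]],[8.5,[-1.29,-3.6,0],[0,0,0]],[8.5,[-1.29,-3.6,0],[0,0,0]],[8.5,[-1.29,-3.6,0],[0,0,0]],[8.5,[-1.29,-3.6,0],[0,0,0]],[8.5,[-1.29,-3.6,0],[0,0,0]],[8.5,[-1.29,-3.6,0],[0,0,0]],[8.5,[-1.29,-3.6,0],[0,0,0]],[8.5,[-1.29,-3.6,0],[0,0,0]],[8.5,[0,0,0],[0,0,0]]]'

```text
clock: 2.1
eef_pos: [0.497, -0.1265, 0.2177]
orientation: [[-0.971, 0.237, 0.001], [0.237, 0.971, -0.004], [-0.002, -0.004, -1.0]]
ft_force: [1.0, -0.1, -0.5]
width: 0.0847
grasp_force: 0.0
```

Emit:
arm_command --increments '[[8.5,[0,0,0],[0,0,6.1]],[8.5,[0,0,0],[0,0,6.1]],[8.5,[0,0,0],[0,0,6.1]],[8.5,[0,0,0],[0,0,6.1]],[8.5,[0,0,0],[0,0,6.1]],[8.5,[0,0,0],[0,0,6.1]],[8.5,[0,0,0],[0,0,0]],[8.5,[0,0,0],[0,0,0]]]'

```text
clock: 2.77
eef_pos: [0.4977, -0.1168, 0.2172]
orientation: [[-0.65, 0.76, -0.0], [0.76, 0.65, 0.0], [0.0, -0.0, -1.0]]
ft_force: [-0.6, -0.4, 1.1]
width: 0.0852
grasp_force: 0.0
```

```bash
cat >> h.py <<'E'
def togo(x,y,z):
    from rig import read_state
    s=read_state();R=s["orientation"];print("shift cm",(R.T@(np.array([x,y,z])-s["eef_pos"])*100).round(2),"yang",np.degrees(np.arctan2(R[1,1],R[0,1])).round(2),"q7",s["q"][6].round(2),"F",s["ft_force"].round(2))
E
python3 -c "
from h import *
togo(.5035,-.1563,.147)"
```

```text
shift cm [-3.38 -2.12  7.01] yang 40.52 q7 0.9 F [-0.57 -0.43  1.15]
```

Emit:
arm_command --increments '[[7,[-1.69,-1.06,0],[0,0,0.3]],[6,[-1.69,-1.06,0],[0,0,0]],[5,[0,0,1],[0,0,0]],[5,[0,0,2],[0,0,0]],[5,[0,0,1],[0,0,0]],[5,[0,0,0],[0,0,0]],[5,[0,0,0],[0,0,0]]]'

```text
clock: 3.35
eef_pos: [0.5031, -0.1559, 0.1769]
orientation: [[-0.645, 0.764, -0.002], [0.764, 0.645, 0.0], [0.001, -0.001, -1.0]]
ft_force: [0.6, -0.4, 0.2]
width: 0.0502
grasp_force: 0.0
```

```bash
python3 - <<'E'
from h import *
from rig import *
import cv2
togo(.5035,-.1563,.147)
a=camera("top")["color"][225:325,305:425];b=camera("scene")["color"][110:260,180:330]
f=lambda i,h:cv2.resize(i,(400,h),interpolation=cv2.INTER_CUBIC)
cv2.imwrite("pics/z1.png",cv2.convertScaleAbs(np.hstack([f(a,400),f(b,400)]),alpha=1.6))
E
```

```text
shift cm [-0.06  0.01  2.99] yang 40.14 q7 1.01 F [ 0.59 -0.42  0.2 ]
```

View pics/z1.png

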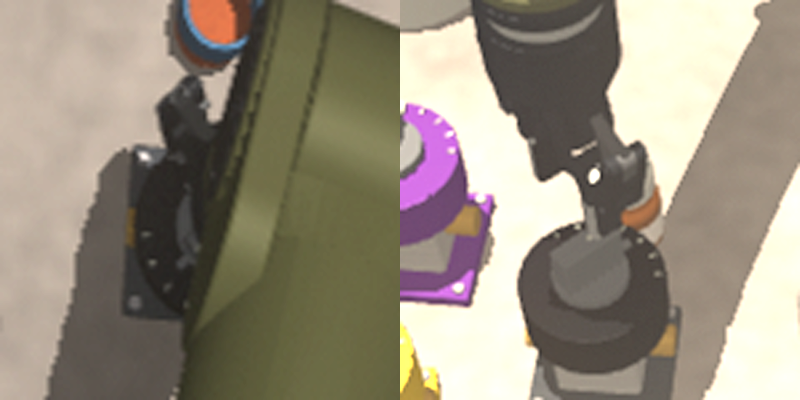

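The picture shows the fingers straddling the wing from above, with the skirt at about (595,275) in the right panel and the jar and cup clear. I'll go down and close.

Emit:
arm_command --increments '[[5,[0,0,1],[0,0,0]],[5,[0,0,1],[0,0,0]],[5,[0,0,1],[0,0,0]],[5,[0,0,0],[0,0,0]],[5,[0,0,0],[0,0,0]]]'

```text
clock: 3.87
eef_pos: [0.5028, -0.1564, 0.1464]
orientation: [[-0.643, 0.766, -0.002], [0.766, 0.643, 0.0], [0.001, -0.002, -1.0]]
ft_force: [0.1, 0.5, 0.2]
width: 0.0499
grasp_force: 0.0
```

Emit:
arm_command --increments '[[3.5,[0,0,0],[0,0,0]],[2.5,[0,0,0],[0,0,0]],[1.2,[0,0,0],[0,0,0]],[1.2,[0,0,0],[0,0,0]],[1.2,[0,0,0],[0,0,0]],[1.2,[0,0,0],[0,0,0]],[1.2,[0,0,0],[0,0,0]]]' --grip_force 40

```text
clock: 4.45
eef_pos: [0.5037, -0.1565, 0.1475]
orientation: [[-0.643, 0.765, 0.0], [0.765, 0.643, 0.0], [-0.0, 0.0, -1.0]]
ft_force: [-0.5, -0.4, 0.0]
width: 0.012
grasp_force: 0.0
```

Emit:
arm_command --increments '[[0.5,[0,0,0],[0,0,0]],[0,[0,0,0],[0,0,0]],[0,[0,0,0],[0,0,0]],[0,[0,0,0],[0,0,0]]]'

```text
clock: 4.78
eef_pos: [0.5036, -0.1565, 0.1474]
orientation: [[-0.643, 0.765, 0.0], [0.765, 0.643, 0.0], [0.0, 0.0, -1.0]]
ft_force: [0.1, 0.4, -0.5]
width: -0.0002
grasp_force: 0.0
```

```bash
python3 - <<'E'
from h import *
from rig import *
import cv2
an=lambda v:np.degrees(np.arctan2(v[1],v[0]))
s=400/70
S=lambda x,y,z:ray("scene",220+(x+.5)/s-.5,180+(y+.5)/s-.5,z)
top=np.array([S(x-400,y,.154) for x,y in((493,145),(525,178),(660,98),(612,65))]);print(top.round(4),top.mean(0),an(top[3]-top[0]),an(top[2]-top[1]),"skirt",S(178,175,.122))
b=camera("scene")["color"][140:260,210:320]
cv2.imwrite("pics/z2.png",cv2.convertScaleAbs(cv2.resize(b,(550,600),interpolation=cv2.INTER_CUBIC),alpha=1.8))
E
```

```text
[[ 0.5163 -0.1778  0.154 ]
 [ 0.5282 -0.1673  0.154 ]
 [ 0.4983 -0.1294  0.154 ]
 [ 0.4861 -0.1447  0.154 ]] [ 0.50721775 -0.1547731   0.154     ] 132.34989223139388 128.26943290974245 skirt [ 0.50421919 -0.15673437  0.122     ]
```

View pics/z2.png

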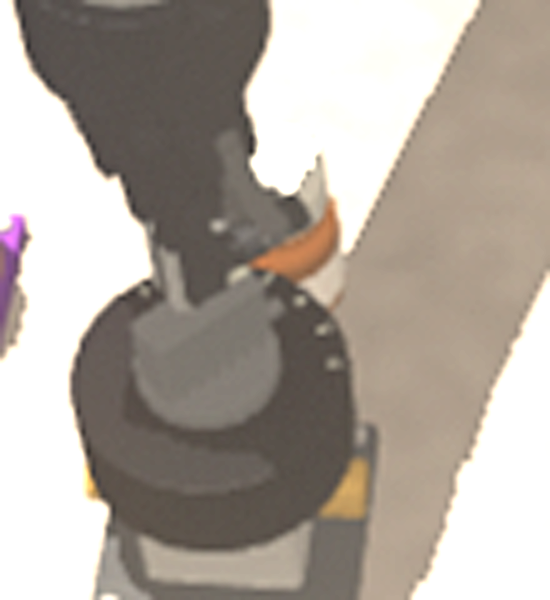

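```bash
python3 - <<'E'
from h import *
from rig import *
import cv2
def proj(n,X):
    d=np.load(n+".npz");p=d["K"]@(d["R"]@np.array(X)+d["t"]);return p[:2]/p[2]
s=read_state();R=s["orientation"];P=s["eef_pos"];print(s["q"].round(3),P,s["width"])
a=camera("scene")["color"].copy();t=camera("top")["color"].copy()
for n,im in(("scene",a),("top",t)):
    for k,o in dict(tip=[0,0,.019],tcp=[0,0,0],body=[0,0,-.054],up=[0,0,-.15]).items():
        u=proj(n,P+R@np.array(o));print(n,k,u.round(1));cv2.circle(im,tuple(int(round(v)) for v in u),1,(0,0,255),-1)
f=lambda i:cv2.resize(i,(400,533),interpolation=cv2.INTER_CUBIC)
cv2.imwrite("pics/z3.png",cv2.convertScaleAbs(np.hstack([f(a[60:260,180:330]),f(t[150:350,300:450])]),alpha=2))
E
```

```text
[-0.402  0.119  0.703  1.868 -0.083  1.184  1.028] [ 0.50357083 -0.15656098  0.14737777] 0.00026599459150465296
scene tip [250.5 207.8]
scene tcp [249.4 201.3]
scene body [246.  181.8]
scene up [239.  141.7]
top tip [370.3 281. ]
top tcp [371.4 280.5]
top body [374.8 278.9]
top up [381.8 275.7]
```

View pics/z3.png

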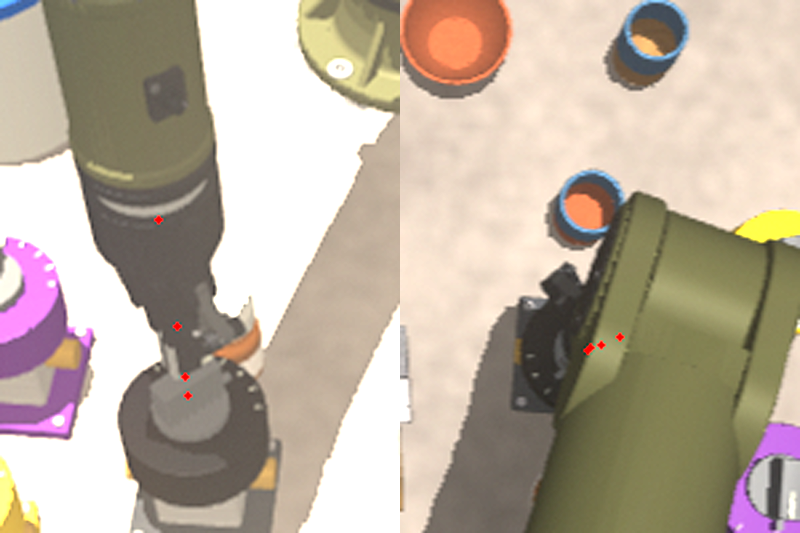

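```bash
python3 - <<'E'
from h import *
from rig import *
def proj(n,X):
    d=np.load(n+".npz");p=d["K"]@(d["R"]@np.array(X)+d["t"]);return (p[:2]/p[2]).round(0)
s=read_state();R=s["orientation"];P=s["eef_pos"]
for h in(-.02,-.05):
  for k,o in {"+y":[0,.05,h],"-y":[0,-.05,h],"+x":[.05,0,h],"-x":[-.05,0,h]}.items():
    for n in("top","scene"):print(h,k,n,proj(n,P+R@np.array(o)))
print("knuckle z.2",ray("top",362,257,.2),"z.15",ray("top",362,257,.15))
E
```

```text
-0.02 +y top [357. 261.]
-0.02 +y scene [266. 213.]
-0.02 -y top [389. 299.]
-0.02 -y scene [231. 176.]
-0.02 +x top [353. 296.]
-0.02 +x scene [272. 180.]
-0.02 -x top [392. 264.]
-0.02 -x scene [224. 210.]
-0.05 +y top [358. 259.]
-0.05 +y scene [264. 202.]
-0.05 -y top [391. 299.]
-0.05 -y scene [229. 165.]
-0.05 +x top [355. 295.]
-0.05 +x scene [271. 168.]
-0.05 -x top [394. 263.]
-0.05 -x scene [221. 199.]
knuckle z.2 [ 0.54602191 -0.13167492  0.2       ] z.15 [ 0.55136114 -0.13667586  0.15      ]
```

Fingers closed to zero with no contact, and in the picture their tips end near the wing's top, at about (247,200) scene px. So the true tips are roughly 2 cm higher than the stated geometry gives. I'll reopen and go lower in small steps, watching the force.

Emit:
arm_command --increments '[[2.5,[0,0,-0.5],[0,0,0]],[5,[0,0,0],[0,0,0]],[5,[0,0,0],[0,0,0]],[5,[0,0,0],[0,0,0]],[5,[0,0,0],[0,0,0]],[5,[0,0,0.5],[0,0,0]],[5,[0,0,0.3],[0,0,0]],[5,[0,0,0.3],[0,0,0]],[5,[0,0,0.2],[0,0,0]],[5,[0,0,0],[0,0,0]]]'

```text
clock: 5.77
eef_pos: [0.5031, -0.1565, 0.1387]
orientation: [[-0.643, 0.766, -0.001], [0.766, 0.643, 0.0], [0.001, -0.001, -1.0]]
ft_force: [-0.0, 0.2, -0.1]
width: 0.0499
grasp_force: 0.0
```

Emit:
arm_command --increments '[[3.5,[0,0,0],[0,0,0]],[2.5,[0,0,0],[0,0,0]],[1.5,[0,0,0],[0,0,0]],[1.5,[0,0,0],[0,0,0]],[1.5,[0,0,0],[0,0,0]],[1.5,[0,0,0],[0,0,0]]]'

```text
clock: 6.27
eef_pos: [0.5042, -0.1562, 0.1398]
orientation: [[-0.644, 0.765, 0.001], [0.765, 0.644, 0.0], [-0.001, 0.001, -1.0]]
ft_force: [1.2, 0.8, 0.2]
width: 0.0155
grasp_force: 23.2
```

Emit:
arm_command --increments '[[3,[0,0,-0.3],[0,0,0]],[4.5,[0,0,0],[0,0,0]],[4.5,[0,0,0],[0,0,0]],[4.5,[0,0,0.3],[0,0,0]],[4.5,[0,0,0.3],[0,0,0]],[4.5,[0,0,0.3],[0,0,0]],[4.5,[0,0,0.3],[0,0,0]],[4.5,[0,0,0.2],[0,0,0]],[4.5,[0,0,0],[0,0,0]]]'

```text
clock: 7.02
eef_pos: [0.5031, -0.1565, 0.1277]
orientation: [[-0.643, 0.766, -0.001], [0.766, 0.643, 0.0], [0.001, -0.001, -1.0]]
ft_force: [0.1, 0.0, 0.6]
width: 0.0446
grasp_force: 0.0
```

```bash
python3 - <<'E'
from h import *
from rig import *
import cv2
togo(.5035,-.1563,.122)
b=camera("scene")["color"][140:260,200:320]
cv2.imwrite("pics/z4.png",cv2.convertScaleAbs(cv2.resize(b,(600,600),interpolation=cv2.INTER_CUBIC),alpha=2.2))
E
```

```text
shift cm [-0.01  0.04  0.57] yang 40.05 q7 1.04 F [0.07 0.04 0.62]
```

View pics/z4.png

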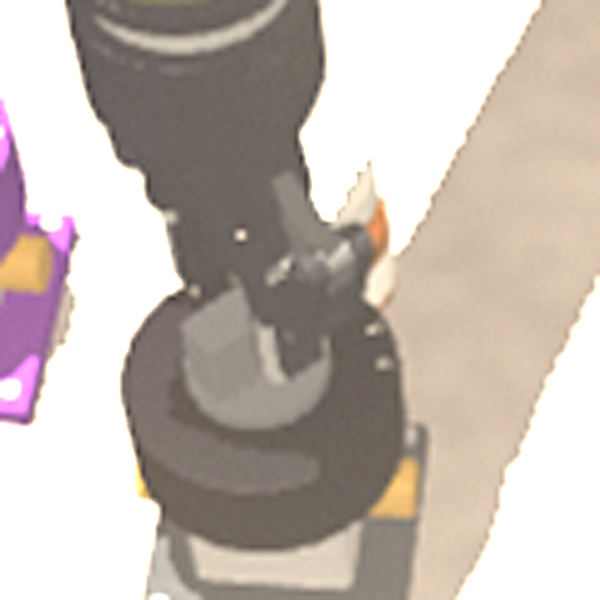

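A finger is now in front of the wing, with its pad at about (275,345) in the crop and its tip just above the skirt. I'll close here.

Emit:
arm_command --increments '[[3.5,[0,0,0],[0,0,0]],[2.5,[0,0,0],[0,0,0]],[1.5,[0,0,0],[0,0,0]],[1,[0,0,0],[0,0,0]],[1,[0,0,0],[0,0,0]],[1,[0,0,0],[0,0,0]]]' --grip_force 40

```text
clock: 7.57
eef_pos: [0.5042, -0.1562, 0.1288]
orientation: [[-0.644, 0.765, 0.001], [0.765, 0.644, 0.0], [-0.001, 0.001, -1.0]]
ft_force: [1.7, 1.5, 1.3]
width: 0.0167
grasp_force: 40.6
```

```bash
python3 -c "
from h import *
from rig import *
togo(.5035,-.1563,.127);s=read_state();print(s['torque'],s['width'],s['grasp_force'],s['eef_pos'])"
```

```text
shift cm [ 0.04 -0.06  0.18] yang 40.07 q7 1.04 F [1.7  1.46 1.32]
[ 0.34382582 -0.2410438  -0.0388211 ] 0.01666367446913424 40.62051236629486 [ 0.50424123 -0.15620748  0.12882528]
```

Emit:
arm_command --increments '[[1,[0,0,0],[0,0,-4]],[1,[0,0,0],[0,0,-4]],[1,[0,0,0],[0,0,-4]],[1,[0,0,0],[0,0,-4]],[1,[0,0,0],[0,0,-4]],[1,[0,0,0],[0,0,0]]]'

```text
clock: 8.07
eef_pos: [0.5042, -0.1562, 0.1288]
orientation: [[-0.868, 0.497, 0.001], [0.497, 0.868, 0.0], [-0.001, 0.001, -1.0]]
ft_force: [2.2, 2.4, 2.9]
width: 0.0164
grasp_force: 40.7
```

```bash
python3 -c "
from h import *
from rig import *
togo(.5035,-.1563,.128);s=read_state();print(s['torque'],s['width'],s['grasp_force'],s['eef_pos'])"
```

```text
shift cm [ 0.06 -0.05  0.08] yang 60.17 q7 1.39 F [2.22 2.39 2.89]
[ 0.47120617 -0.41864509  0.0576538 ] 0.016408300005297402 40.69057881832123 [ 0.50422532 -0.15616505  0.12876633]
```

Emit:
arm_command --increments '[[1,[0,0,0],[0,0,-4]],[1,[0,0,0],[0,0,-4]],[1,[0,0,0],[0,0,-4]],[1,[0,0,0],[0,0,-4]],[1,[0,0,0],[0,0,-4]],[1,[0,0,0],[0,0,-4]],[1,[0,0,0],[0,0,-4]],[1,[0,0,0],[0,0,0]],[1,[0,0,0],[0,0,0]]]'

```text
clock: 8.82
eef_pos: [0.5042, -0.1561, 0.1288]
orientation: [[-0.999, 0.037, 0.001], [0.037, 0.999, 0.001], [-0.001, 0.001, -1.0]]
ft_force: [2.3, 2.5, 1.8]
width: 0.017
grasp_force: 40.8
```

```bash
cat > g.py <<'E'
from h import *
from rig import *
togo(.5035,-.1563,.128);s=read_state();print(s['torque'].round(2),s['width'].round(4),s['grasp_force'],s['eef_pos'].round(5))
import cv2
E
python3 g.py
```

```text
shift cm [ 0.07 -0.02  0.08] yang 87.9 q7 1.86 F [2.27 2.46 1.81]Traceback (most recent call last):
  File "g.py", line 3, in <module>
    togo(.5035,-.1563,.128);s=read_state();print(s['torque'].round(2),s['width'].round(4),s['grasp_force'],s['eef_pos'].round(5))
                                                                      ^^^^^^^^^^^^^^^^
AttributeError: 'float' object has no attribute 'round'
```

Emit:
arm_command --increments '[[1,[0,0,-0.1],[0,0,0]],[1,[0,0,-0.1],[0,0,0]],[1,[0,0,-0.1],[0,0,0]],[1,[0,0,0],[0,0,0]],[1,[0,0,0],[0,0,0]]]'

```text
clock: 9.23
eef_pos: [0.5039, -0.1561, 0.1307]
orientation: [[-0.999, 0.035, 0.0], [0.035, 0.999, 0.0], [-0.0, 0.0, -1.0]]
ft_force: [5.1, 1.7, -4.8]
width: 0.0168
grasp_force: 39.8
```

```bash
sed -i "s/s\['width'\].round(4)/s['width']/" g.py; python3 g.py
```

```text
shift cm [ 0.04 -0.02  0.27] yang 87.98 q7 1.86 F [ 5.1   1.69 -4.78]
[ 0.51 -1.12  0.03] 0.016787952076316476 39.80217397212982 [ 0.50386 -0.15608  0.1307 ]
```

Emit:
arm_command --increments '[[1,[0,0,-0.1],[0,0,-1]],[1,[0,0,0],[0,0,-1]],[1,[0,0,0],[0,0,0]]]'

```text
clock: 9.48
eef_pos: [0.5037, -0.156, 0.1314]
orientation: [[-1.0, -0.0, 0.0], [-0.0, 1.0, 0.0], [-0.0, 0.0, -1.0]]
ft_force: [5.8, 1.9, -6.2]
width: 0.0168
grasp_force: 39.6
```

Emit:
arm_command --increments '[[1,[0,0,0],[0,0,-1]],[1,[0,0,0],[0,0,-1]],[1,[0,0,0],[0,0,0]]]'

```text
clock: 9.73
eef_pos: [0.5037, -0.156, 0.1314]
orientation: [[-0.999, -0.035, 0.0], [-0.035, 0.999, 0.0], [-0.0, 0.0, -1.0]]
ft_force: [5.3, 2.8, -7.0]
width: 0.0165
grasp_force: 39.6
```

Emit:
arm_command --increments '[[1,[0,0,0],[0,0,-1]],[1,[0,0,0],[0,0,-1]],[1,[0,0,0],[0,0,0]]]'

```text
clock: 9.98
eef_pos: [0.5037, -0.156, 0.1313]
orientation: [[-0.998, -0.07, -0.0], [-0.07, 0.998, 0.0], [-0.0, 0.0, -1.0]]
ft_force: [5.6, 2.5, -5.6]
width: 0.0168
grasp_force: 39.6
```

Emit:
arm_command --increments '[[1,[0,0,0],[0,0,-1]],[1,[0,0,0],[0,0,-1]],[1,[0,0,0],[0,0,0]]]'

```text
clock: 10.23
eef_pos: [0.5037, -0.1559, 0.1313]
orientation: [[-0.995, -0.105, -0.0], [-0.105, 0.995, 0.0], [-0.0, 0.0, -1.0]]
ft_force: [4.6, 2.1, -7.0]
width: 0.0168
grasp_force: 39.6
```

Emit:
arm_command --increments '[[1,[0,0,0],[0,0,-1]],[1,[0,0,0],[0,0,-1]],[1,[0,0,0],[0,0,0]]]'

```text
clock: 10.48
eef_pos: [0.5038, -0.1561, 0.1316]
orientation: [[-0.99, -0.139, 0.0], [-0.139, 0.99, 0.0], [-0.0, 0.0, -1.0]]
ft_force: [5.0, 2.6, -4.5]
width: 0.0169
grasp_force: 39.9
```

Emit:
arm_command --increments '[[1,[0,0,0],[0,0,-1]],[1,[0,0,0],[0,0,-1]],[1,[0,0,0],[0,0,0]]]'

```text
clock: 10.73
eef_pos: [0.5039, -0.156, 0.1317]
orientation: [[-0.985, -0.174, 0.0], [-0.174, 0.985, 0.0], [-0.0, 0.0, -1.0]]
ft_force: [5.6, 2.7, -4.5]
width: 0.0169
grasp_force: 39.9
```

The force fell and z rose, so this is probably the notch. I'll try a small pull.

Emit:
arm_command --increments '[[1,[0,0,-0.1],[0,0,0]],[1,[0,0,-0.1],[0,0,0]],[1,[0,0,0],[0,0,0]]]'

```text
clock: 10.98
eef_pos: [0.5039, -0.1561, 0.1338]
orientation: [[-0.985, -0.173, 0.0], [-0.173, 0.985, 0.0], [-0.0, 0.0, -1.0]]
ft_force: [4.7, 2.7, -4.2]
width: 0.0169
grasp_force: 40.0
```

Free. I'll pull the rest of the way.

Emit:
arm_command --increments '[[1,[0,0,-0.1],[0,0,0]],[1,[0,0,-0.1],[0,0,0]],[1,[0,0,-0.1],[0,0,0]],[1,[0,0,-0.1],[0,0,0]],[1,[0,0,0],[0,0,0]]]'

```text
clock: 11.4
eef_pos: [0.5039, -0.1561, 0.1379]
orientation: [[-0.985, -0.173, 0.0], [-0.173, 0.985, 0.0], [-0.0, 0.0, -1.0]]
ft_force: [5.1, 1.9, -4.5]
width: 0.0165
grasp_force: 40.0
```

Emit:
arm_command --increments '[[1,[0,0,-0.1],[0,0,0]],[1,[0,0,-0.1],[0,0,0]],[1,[0,0,0],[0,0,0]],[1,[0,0,0],[0,0,0]]]'

```text
clock: 11.73
eef_pos: [0.5036, -0.156, 0.1389]
orientation: [[-0.985, -0.173, -0.0], [-0.173, 0.985, -0.0], [0.0, -0.0, -1.0]]
ft_force: [5.4, 1.9, -8.8]
width: 0.0167
grasp_force: 39.7
```

The knob is at the stop after 10.1 mm of travel, with the force rising. Releasing and going up.

Emit:
arm_command --increments '[[1,[0,0,0.08],[0,0,0]],[2,[0,0,0],[0,0,0]],[3,[0,0,0],[0,0,0]],[4.5,[0,0,0],[0,0,0]],[4.5,[0,0,0],[0,0,0]],[4.5,[0,0,0],[0,0,0]]]'

```text
clock: 12.23
eef_pos: [0.5033, -0.1569, 0.1396]
orientation: [[-0.985, -0.174, -0.0], [-0.174, 0.985, -0.0], [0.0, -0.0, -1.0]]
ft_force: [-0.6, -0.2, 0.3]
width: 0.0451
grasp_force: 0.0
```

Emit:
arm_command --increments '[[4.5,[0,0,-0.5],[0,0,0]],[4.5,[0,0,-1],[0,0,0]],[4.5,[0,0,-2],[0,0,0]],[4.5,[0,0,-3],[0,0,0]],[4.5,[0,0,-3],[0,0,0]],[4.5,[0,3,0],[0,0,0]],[4.5,[0,3,0],[0,0,0]],[4.5,[0,3,0],[0,0,0]],[4.5,[0,3,0],[0,0,0]],[4.5,[0,3,0],[0,0,0]],[4.5,[0,0,0],[0,0,0]],[4.5,[0,0,0],[0,0,0]]]'

```text
clock: 13.23
eef_pos: [0.4775, -0.0072, 0.2356]
orientation: [[-0.984, -0.178, 0.001], [-0.178, 0.984, 0.0], [-0.001, -0.0, -1.0]]
ft_force: [0.9, -1.3, -0.7]
width: 0.0453
grasp_force: 0.0
```

```bash
python3 g.py; python3 - <<'E'
from rig import *
import cv2,numpy as np
a=camera("top")["color"][243:323,325:410];b=camera("scene")["color"][170:255,210:300]
f=lambda i:cv2.resize(i,(400,400),interpolation=cv2.INTER_CUBIC)
cv2.imwrite("pics/z5.png",cv2.convertScaleAbs(np.hstack([f(a),f(b)]),alpha=1.6))
E
```

```text
shift cm [  0.11 -15.14  10.76] yang 100.27 q7 1.68 F [ 0.89 -1.26 -0.66]
[-0.06  0.03 -0.05] 0.04525170987951277 0.0 [ 0.47747 -0.00719  0.23565]
```

View pics/z5.png

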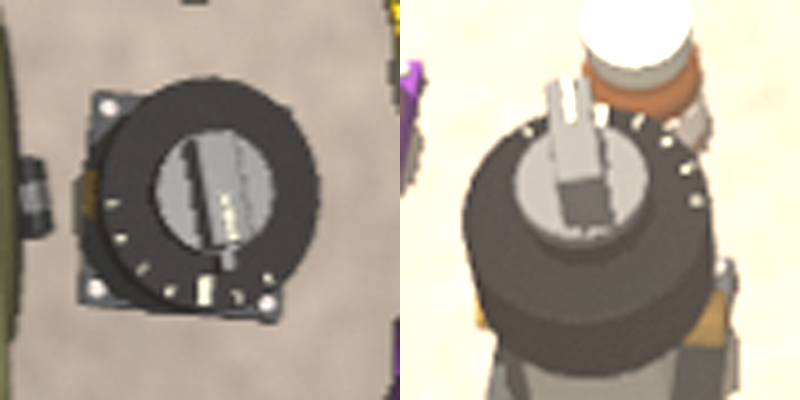

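The pointer, at (230,258) in the left panel, is a little past the long mark at (206,290). The skirt stands clear above the dial face, so the knob is out, and the robot is clear of everything.

```bash
python3 -c "
from rig import *
print(hand_in())"
```

```text
the job is handed in; nothing more can be done
None
```

The job is handed in: the wing knob is turned to roughly 14° past the long mark and pulled fully out (10.1 mm of travel to the stop). I let go and moved the arm clear; the hand-in gave no verdict.

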